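# Rock three closed filter units to find the loose choke and nest the rattling one

## Robot

A 6-joint arm with a two-finger parallel gripper is mounted at the origin on the work surface. World frame = base frame: x ahead of the robot, y to its left, z up, the work surface at z = 0. Lengths are in m, angles in rad, forces in N, time in s.
With the tool pointing down it reaches from about 0.3 to 0.85 m from the base axis. Payload 4.2 kg.
Tool frame: the origin (TCP) lies midway between the tips of the shut fingers; the grasp point (between the pads) lies 19 mm behind it (ctrl.tcp_to_grasp is the z of the grasp point in the tool frame, in m); z points along the fingers, y is the direction in which the jaws open and shut (so a half turn about z gives the same grasp; the last joint's range is limited). The gripper opens to 91 mm and grips with 3 to 60 N. Pads are 32 mm wide; open, the fingers measure 118 mm over their backs; the gripper's body (76 mm by 178 mm) begins 60 mm behind the grasp point.
Start: joints at [1.229, 0.32, 1.565, -0, 1.257, -0.02], TCP at [0.182, 0.545, 0.214] pointing down, gripper open.
Joint ranges: [-3.11, 3.11], [-0.84, 2.01], [0.21, 2.61], [-1.34, 4.49], [0.05, 2.63], [-2.56, 2.56]. Speed limits (rad/s): [2.57, 2.57, 3.14, 3.14, 3.14, 3.14].

## Interface

Orientations are given as a 3x3 rotation matrix whose columns are the frame's x, y, z axes.
In Python, from cell import ctrl gives the robot as it stands.
- The arm moves only by the tool apply_moves, never from a script. Its arguments are lists of equal length, an entry for each row: "travel": the shift along the tool's x, y, z normalised to -1 to 1, where 1 is 0.5 m, a list of three; "dr": the turn, a rotation vector about the tool's x, y, z normalised to -1 to 1, where 1 is 90 degrees, a list of three; "gripper": the closure, from -1 (fully open) to 1 (shut), so that 0 is half open. A call has 1 to 20 rows; each row is the pose to reach, as a shift and turn from the pose commanded when the call began, along the tool's axes at that moment; what a row does not reach only later rows make up. A row lasts 1/12 s, in which the tool goes at most 41.7 mm and 7.16 degrees, less where a joint would pass 70% of its speed; a pose out of reach is approached as far as the arm can. A call with a number of a shift or a turn outside -1 to 1 is refused whole. A call with a gripper value outside its range is refused whole. The fingers move at their own pace and stop on an object; "grip_force" is the grip in N (left out, the last holds). Time passes only in rows, so rows that repeat a pose let the fingers close. It gives the time, the measured TCP pose, the force and the opening at its end, in the units of the state.
- ctrl.read_state(): the state, without advancing time (a new reading comes with each control period).
- ctrl.read_camera(name): name is "side" or "top" or "wrist"; returns a dict with "pixels" (400x640x3 uint8, blue, green, red), "range_z" (400x640 float32, m along the optical axis (not along the pixel's ray), 0 where there is no reading), "fx", "fy", "cx", "cy" (pixels), "k1" (the pictures are not rectified: a ray, as slopes to the right and down, at radius r is drawn at 1 + k1 r^2 times it, then the intrinsics apply), "rvec" (rotation vector, rad) and "tvec" (3), from world to camera coordinates, as OpenCV has them. Camera axes: x right, y down, z forward; pixel columns grow to the right and rows downward; lengths in m; the calibration is good to about 2 mm. A picture is of the moment at which its call begins.
- ctrl.hand_in(): hands the job in, once; it reports no verdict.
The state is a dict: "time_s": time; "q": joint angles; "qd": joint speeds; "tau": joint torques, N m; "position": TCP position; "orientation": TCP orientation; "ft_force": force on the tool from outside, world axes, zero at the start; "torque": the same for the moment, N m; "grip_width": finger opening in m.
Only numpy, scipy, OpenCV 4.12 (cv2) and the standard library are available. Lean on these libraries where they do the work, as an engineer would, in place of code of your own. Each camera call takes 0.05 s, during which the arm holds its last target.

## Task

In one of the three closed aluminium filter units on the blue mat a choke has broken loose inside. Lift the units clear of the mat in turn and rock them gently end for end until you feel which one has something sliding and knocking in it, then lower that one into the opening nest, fully home and flat between its four corner guides. Leave the sound ones standing upright on the mat, handle and set down everything softly, and do not disturb the other things on the bench.

Things in the scene. Friction and masses are not known exactly. Their poses are not given: they have to be found in the camera images.
- unit_a_center (a point): one of three outwardly identical closed die-cast aluminium boxes on the mat, lid up, 130 x 64 x 56 mm (x, y, z), 250 to 630 g. This point is the box's centre, 28 mm above its underside; x along the length, y across the width, z up. A black plugged cable gland (22 mm thick) sticks out 18 mm at mid-height from the +x end, a round socket 5 mm from the -x end; long sides plain.
- unit_b_center (a point): second box, outwardly the same as unit_a, same point and axes. In one of the three a heavy choke of about 160 g (40 mm across) lies loose on the smooth cavity floor, free to slide 72 mm along x and 12 mm along y; it starts to slide at 8 to 14 degrees of tilt and knocks on the end walls.
- unit_c_center (a point): third box, outwardly the same as unit_a, same point and axes. Nothing moves inside the two sound boxes. Which box is the loose one changes every time and cannot be seen; the boxes' own weights can differ by more than the choke's, so weight does not tell.
- nest_seat (a point): centre of the floor of the opening nest: a fixed black base plate 166 x 100 mm, floor 8 mm above the table, with four L-shaped aluminium corner guides that hold one unit, either way round; x along the unit's length, z up. A seated unit's centre is 28 mm above this point. The guides leave 89 mm free at mid long side for the fingers and 36 mm at mid end for gland or socket.
- nest: the same nest; origin at the centre of its underside. Its corner guides rise 18 mm straight above the floor, then flare out 4 mm over 10 mm more as a lead-in (top 36 mm above the table). Between straight faces: 133 mm along x, 67 mm along y, so 1.5 mm of play each side.
- repair_mat: fixed blue repair mat 340 mm (its x) by 550 mm (its y), 3 mm thick, lying on the table; origin at the centre of its underside
- spray_can: spray can, 66 mm diameter, 190 mm tall, standing behind the mat; origin at the centre of its underside. A bystander.
- solder_reel: reel of solder standing on end, 56 mm diameter, 46 mm tall; origin at the centre of its underside. A bystander.
- flux_jar: small amber jar with black cap, 44 mm diameter, 45 mm tall; origin at the centre of its underside. A bystander.
- screwdriver: screwdriver 170 mm long lying at the far edge of the mat, its length along its x. A bystander.
- flux_syringe: flux syringe about 110 mm long and 18 mm thick lying at the near edge of the mat, its length along its x. A bystander.
- tweezers: steel tweezers 130 mm long, 9 mm thick, lying at the near edge of the mat, length along x. A bystander.
Things that resemble listed ones, but are neither listed nor needed, are in the scene too. Leave any red or turquoise look-alike of the part that bears unit_c_center alone.

How it is judged:
On the way:
1. the unit with the loose choke is held clear of the mat and rocked or shaken until the choke knocks against a wall inside (((height (world z) of unit_a_center above 0.07 m and contact force between any of unit_a_c1, unit_a_c2, unit_a_c3, unit_a_c4 and anything else above 0.15 N and contact force between unit_a and the fingers above 1 N) or (height (world z) of unit_b_center above 0.07 m and contact force between any of unit_b_c1, unit_b_c2, unit_b_c3, unit_b_c4 and anything else above 0.15 N and contact force between unit_b and the fingers above 1 N) or (height (world z) of unit_c_center above 0.07 m and contact force between any of unit_c_c1, unit_c_c2, unit_c_c3, unit_c_c4 and anything else above 0.15 N and contact force between unit_c and the fingers above 1 N))).
At the end, for the whole second after the job is handed in: the unit with the loose choke sits in the nest fully home (centre 25 to 31 mm above its floor, within 4 mm of its middle, level within 0.06 rad, in line within 0.07 rad, either way round); the two sound units stand upright (0.08 rad) with centres over the blue mat; all at rest ((((contact force between unit_a_c0 and anything else above 0.2 N and horizontal distance between unit_a_center and nest_seat below 0.004 m and z of unit_a_center in the frame of nest_seat between 0.025 and 0.031 m and angle between unit_a_center's own z axis and vertical below 0.06 rad and angle between the x axis of unit_a_center and the x axis of nest_seat, either way round below 0.07 rad and linear speed of unit_a below 0.02 m/s and angular speed of unit_a below 0.15 rad/s) and (height (world z) of unit_b_center between 0.021 and 0.041 m and angle between unit_b_center's own z axis and vertical below 0.08 rad and x of unit_b_center in the frame of repair_mat between -0.16 and 0.16 m and y of unit_b_center in the frame of repair_mat between -0.265 and 0.265 m and linear speed of unit_b below 0.02 m/s and angular speed of unit_b below 0.15 rad/s) and (height (world z) of unit_c_center between 0.021 and 0.041 m and angle between unit_c_center's own z axis and vertical below 0.08 rad and x of unit_c_center in the frame of repair_mat between -0.16 and 0.16 m and y of unit_c_center in the frame of repair_mat between -0.265 and 0.265 m and linear speed of unit_c below 0.02 m/s and angular speed of unit_c below 0.15 rad/s)) or ((contact force between unit_b_c0 and anything else above 0.2 N and horizontal distance between unit_b_center and nest_seat below 0.004 m and z of unit_b_center in the frame of nest_seat between 0.025 and 0.031 m and angle between unit_b_center's own z axis and vertical below 0.06 rad and angle between the x axis of unit_b_center and the x axis of nest_seat, either way round below 0.07 rad and linear speed of unit_b below 0.02 m/s and angular speed of unit_b below 0.15 rad/s) and (height (world z) of unit_a_center between 0.021 and 0.041 m and angle between unit_a_center's own z axis and vertical below 0.08 rad and x of unit_a_center in the frame of repair_mat between -0.16 and 0.16 m and y of unit_a_center in the frame of repair_mat between -0.265 and 0.265 m and linear speed of unit_a below 0.02 m/s and angular speed of unit_a below 0.15 rad/s) and (height (world z) of unit_c_center between 0.021 and 0.041 m and angle between unit_c_center's own z axis and vertical below 0.08 rad and x of unit_c_center in the frame of repair_mat between -0.16 and 0.16 m and y of unit_c_center in the frame of repair_mat between -0.265 and 0.265 m and linear speed of unit_c below 0.02 m/s and angular speed of unit_c below 0.15 rad/s)) or ((contact force between unit_c_c0 and anything else above 0.2 N and horizontal distance between unit_c_center and nest_seat below 0.004 m and z of unit_c_center in the frame of nest_seat between 0.025 and 0.031 m and angle between unit_c_center's own z axis and vertical below 0.06 rad and angle between the x axis of unit_c_center and the x axis of nest_seat, either way round below 0.07 rad and linear speed of unit_c below 0.02 m/s and angular speed of unit_c below 0.15 rad/s) and (height (world z) of unit_a_center between 0.021 and 0.041 m and angle between unit_a_center's own z axis and vertical below 0.08 rad and x of unit_a_center in the frame of repair_mat between -0.16 and 0.16 m and y of unit_a_center in the frame of repair_mat between -0.265 and 0.265 m and linear speed of unit_a below 0.02 m/s and angular speed of unit_a below 0.15 rad/s) and (height (world z) of unit_b_center between 0.021 and 0.041 m and angle between unit_b_center's own z axis and vertical below 0.08 rad and x of unit_b_center in the frame of repair_mat between -0.16 and 0.16 m and y of unit_b_center in the frame of repair_mat between -0.265 and 0.265 m and linear speed of unit_b below 0.02 m/s and angular speed of unit_b below 0.15 rad/s)))); the robot touches nothing.
It fails at once if a unit is shaken hard: the loose choke strikes a wall inside with more than 25 N (contact force between any of unit_a_c1, unit_a_c2, unit_a_c3, unit_a_c4 and anything else above 25 N or contact force between any of unit_b_c1, unit_b_c2, unit_b_c3, unit_b_c4 and anything else above 25 N or contact force between any of unit_c_c1, unit_c_c2, unit_c_c3, unit_c_c4 and anything else above 25 N).
It fails at once if a unit is banged or pressed on the mat or the nest with more than 100 N (contact force between any of unit_a, unit_b, unit_c and repair_mat above 100 N or contact force between any of unit_a, unit_b, unit_c and nest above 100 N).
It fails at once if a unit is knocked over (tipped beyond 75 degrees) (angle between any of unit_a_center, unit_b_center, unit_c_center's own z axis and vertical above 1.3 rad).
It fails at once if a bystander is moved more than 20 mm (distance of any of spray_can, solder_reel, flux_jar, screwdriver, flux_syringe, tweezers from where it was at the start of the episode above 0.02 m).
It also fails if it takes over 72 s, if anything falls off the work surface, if the arm or the gripper's body presses on something with over 40 N, if the wrist force passes 120 N, or if a joint passes its speed limit or range.

## Working session

There is one attempt and no reset: what is moved stays moved. The work goes in short steps, Python scripts to look and compute and a tool call to move; the robot and the scene stay as the last step left them, time stands still between calls to the robot, and variables do not carry over. Pictures are saved under pics/ and viewed, and the job is handed in when it is done.

Besides the shell and the picture viewer there is one more tool, called after ">>>" in YAML: its name, and indented under it one key for each argument. apply_moves: Moves the arm, as the interface text tells. Scaled input: -1 to 1 covers 0.5 m each way for a shift and 90 degrees each way for a turn. Its arguments: {"type":"object","properties":{"travel":{"type":"array"},"dr":{"type":"array"},"gripper":{"type":"array"},"grip_force":{"type":"number"}},"required":["travel","dr","gripper"]}

```bash
ls; mkdir -p pics; cat > h.py <<'E'
import numpy as np, cv2
from cell import ctrl
def cam(n):
    c=ctrl.read_camera(n); return c
def save(c,f): cv2.imwrite('pics/'+f,c['pixels'])
def px2w(c,u,v,z=None):
    """pixel -> world; if z given intersect plane world z, else use depth"""
    K=np.array([[c['fx'],0,c['cx']],[0,c['fy'],c['cy']],[0,0,1]])
    d=np.array([c['k1'],0,0,0],float)
    p=cv2.undistortPoints(np.array([[[u,v]]],float),K,d)[0,0]
    R=cv2.Rodrigues(np.array(c['rvec'],float))[0]; t=np.array(c['tvec'],float).ravel()
    ray=np.array([p[0],p[1],1.])
    if z is None:
        s=c['range_z'][int(round(v)),int(round(u))]
        return R.T@(ray*s-t)
    o=-R.T@t; dw=R.T@ray
    return o+dw*(z-o[2])/dw[2]
def cloud(c):
    h,w=c['range_z'].shape
    K=np.array([[c['fx'],0,c['cx']],[0,c['fy'],c['cy']],[0,0,1]])
    d=np.array([c['k1'],0,0,0],float)
    uu,vv=np.meshgrid(np.arange(w),np.arange(h))
    p=cv2.undistortPoints(np.stack([uu,vv],-1).reshape(-1,1,2).astype(float),K,d).reshape(-1,2)
    s=c['range_z'].reshape(-1,1)
    R=cv2.Rodrigues(np.array(c['rvec'],float))[0]; t=np.array(c['tvec'],float).ravel()
    P=(np.hstack([p,np.ones((len(p),1))])*s-t)@R
    P[s[:,0]<=0]=np.nan
    return P.reshape(h,w,3)
E
python3 - <<'E'
from h import *
import numpy as np
for n in ['top','side','wrist']:
    c=cam(n); save(c,n+'0.png'); np.savez('/tmp/%s0.npz'%n,**c)
print({k:(np.round(v,4) if not isinstance(v,str) else v) for k,v in ctrl.read_state().items()}, ctrl.tcp_to_grasp)
E
```

```text
pics
{'time_s': np.float64(0.15), 'q': array([ 1.229 ,  0.3201,  1.5654, -0.    ,  1.2574, -0.02  ]), 'qd': array([ 0.0009, -0.0014, -0.0018,  0.0007, -0.0004,  0.    ]), 'tau': array([ 4.00000e-04, -4.12773e+01, -2.32155e+01,  7.27000e-02,
        4.34000e-02, -1.00000e-04]), 'position': array([0.1817, 0.5451, 0.2133]), 'orientation': array([[-9.487e-01,  3.162e-01, -4.000e-04],
       [ 3.162e-01,  9.487e-01, -1.200e-03],
       [-0.000e+00, -1.300e-03, -1.000e+00]]), 'ft_force': array([-0.0909, -0.6287, -0.1398]), 'torque': array([ 0.016 , -0.0378,  0.0027]), 'grip_width': np.float64(0.0912)} -0.0188
```

View pics/top0.png

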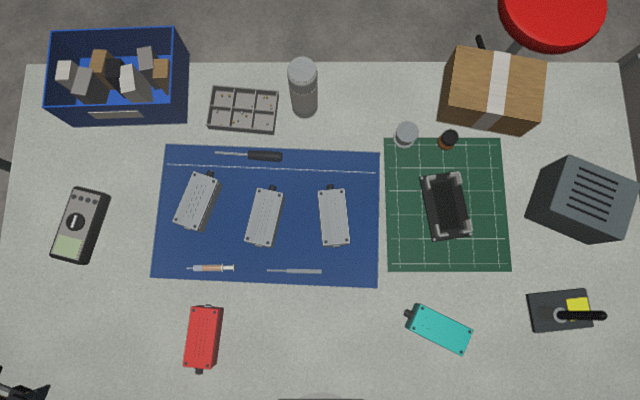

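View pics/side0.png

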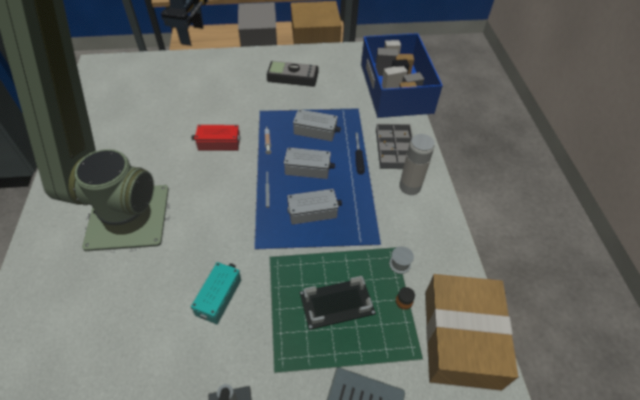

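View pics/wrist0.png

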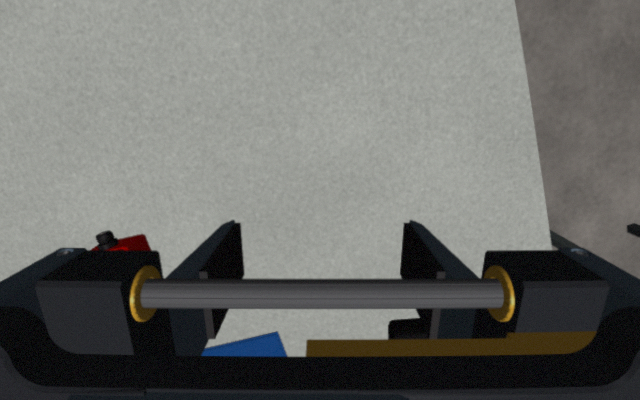

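The top picture shows three units at (197,200), (264,217) and (334,217), the nest at (446,206), and the bystanders around them. I'll measure these with depth.

```bash
python3 - <<'E'
from h import *
for n in ['top','side']:
    c=dict(np.load('/tmp/%s0.npz'%n)); P=cloud(c)
    print(n,'cam',-cv2.Rodrigues(c['rvec'])[0].T@c['tvec'].ravel(), c['fx'],c['k1'])
    if n=='top':
        sp=[(197,200),(264,217),(334,217)]; nest=(446,206)
    else: sp=[(316,124),(308,162),(314,205)]; nest=(338,300)
    m=((P[...,2]>0.048)&(P[...,2]<0.07)).astype(np.uint8)
    k,l,st,ce=cv2.connectedComponentsWithStats(m)
    for s in sp:
        i=l[s[1],s[0]]; Q=P[l==i]
        r=cv2.minAreaRect((Q[:,:2]*1000).astype(np.float32)); print(s,i,len(Q),r,np.median(Q[:,2]), Q.min(0),Q.max(0))
    u,v=nest
    w=P[v-45:v+45,u-45:u+45]; mm=(w[...,2]>0.025)&(w[...,2]<0.05)
    Q=w[mm]; r=cv2.minAreaRect((Q[:,:2]*1000).astype(np.float32)); print('nest guide',len(Q),r,np.median(Q[:,2]),Q.min(0),Q.max(0)); print('floor',P[v,u])
    if n=='top':
        for nm,q in dict(mat=(175,270),can=(302,65),reel=(406,130),jar=(449,137),sd1=(280,156),sd2=(216,153),sy1=(190,268),sy2=(233,267),tw1=(270,270),tw2=(320,271),ml=(152,277),mr=(378,286),mtl=(165,145),mtr=(379,152)).items(): print(nm,P[q[1],q[0]].round(4))
    im=c['pixels']
    x0,y0,x1,y1=(150,130,500,290) if n=='top' else (240,90,420,370)
    cv2.imwrite('pics/%s_crop.png'%n,cv2.resize(im[y0:y1,x0:x1],None,fx=2.2 if n=='top' else 2.1,fy=2.2 if n=='top' else 2.1,interpolation=cv2.INTER_CUBIC))
E
```

```text
top cam [0.36991394 0.0047936  0.95854289] 392.6602535298521 -0.016179720277661833
(197, 200) 40 1509 ((554.2542114257812, 295.6639709472656), (65.01200103759766, 130.41302490234375), 70.7522201538086) 0.059036935605638344 [0.48483425 0.24548204 0.04808006] [0.62470833 0.34691988 0.06441318]
(264, 217) 41 1524 ((515.6842041015625, 133.15924072265625), (64.1012191772461, 130.35720825195312), 77.70709228515625) 0.05913881610232122 [0.44602503 0.0891193  0.04816297] [0.58432346 0.17665042 0.06504726]
(334, 217) 42 1514 ((516.0726318359375, -29.761306762695312), (129.73565673828125, 63.99823760986328), 5.3765177726745605) 0.05908233449377548 [ 0.45041847 -0.06549951  0.05171096] [0.58273089 0.00605735 0.06426257]
nest guide 281 ((551.9013671875, -308.2655334472656), (149.6034393310547, 84.48436737060547), 8.658886909484863) 0.03401683702366505 [ 0.4723124  -0.35699835  0.02513116] [ 0.63125819 -0.25716594  0.03946974]
floor [ 0.54863691 -0.30802565  0.01090527]
mat [0.3919 0.352  0.0014]
can [0.8213 0.0405 0.1897]
reel [ 0.7309 -0.2091  0.0473]
jar [ 0.7141 -0.3142  0.0446]
sd1 [0.6713 0
[... 537 characters left out ...]
.344164   0.06741224]
(308, 162) 32 800 ((514.2882080078125, 132.47891235351562), (69.79071807861328, 129.80503845214844), 78.04340362548828) 0.060694227680568355 [0.44603329 0.08706916 0.04807722] [0.58182513 0.17485306 0.06759406]
(314, 205) 36 990 ((514.4301147460938, -28.603500366210938), (130.05886840820312, 70.76536560058594), 6.058421611785889) 0.06088936363560348 [ 0.44766262 -0.06759069  0.04805427] [0.58162858 0.00646436 0.06824048]
nest guide 306 ((549.83837890625, -307.56024169921875), (150.18858337402344, 84.6583251953125), 8.46174144744873) 0.03529200602243941 [ 0.47182135 -0.35945964  0.02513029] [ 0.62872067 -0.25600577  0.04303926]
floor [ 0.55422045 -0.30263098  0.00944763]
```

View pics/top_crop.png

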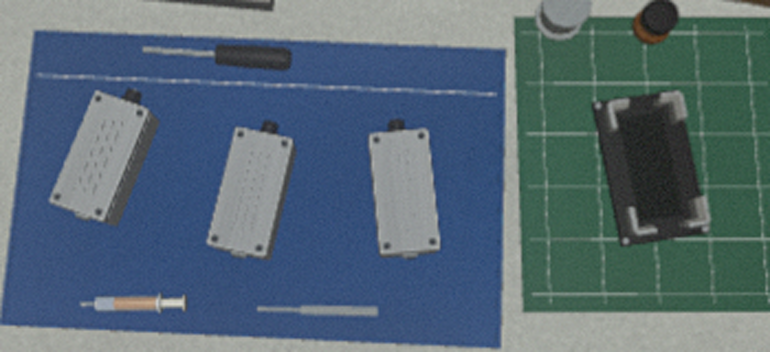

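```bash
cat > mv.py <<'E'
import sys
from h import *
from scipy.spatial.transform import Rotation as Rr
def mv(x,y,z,yaw,st=None):
    st=st or ctrl.read_state(); R=np.array(st['orientation']); p=np.array(st['position'])
    t=np.deg2rad(yaw); c,s=np.cos(t),np.sin(t)
    G=np.array([[-c,-s,0],[-s,c,0],[0,0,-1]])
    print('t',st['time_s'],'q',np.round(st['q'],2),'pos',p.round(4),'yaw',np.degrees(np.arctan2(-R[1,0],-R[0,0])).round(2),'tilt',np.degrees(R[:,2]).round(2))
    print('travel',(R.T@(np.array([x,y,z])-p)/0.5).round(4),'dr',(Rr.from_matrix(R.T@G).as_rotvec()/(np.pi/2)).round(4))
    print('ft',np.round(st['ft_force'],2),np.round(st['torque'],3),'R.T tq',np.round(R.T@np.array(st['torque']),3),'w',st['grip_width'])
if __name__=='__main__': mv(*map(float,sys.argv[1:5]))
E
python3 mv.py .5537 .295 .13 -19.3; python3 mv.py .5537 .295 .018 -19.3
```

```text
t 0.15 q [ 1.23  0.32  1.57 -0.    1.26 -0.02] pos [0.1817 0.5451 0.2133] yaw -18.44 tilt [-2.00e-02 -7.00e-02 -5.73e+01]
travel [-0.8639 -0.2391  0.167 ] dr [-0.0008  0.      0.0096]
ft [-0.09 -0.63 -0.14] [ 0.016 -0.038  0.003] R.T tq [-0.027 -0.031 -0.003] w 0.09124522553739585
t 0.15 q [ 1.23  0.32  1.57 -0.    1.26 -0.02] pos [0.1817 0.5451 0.2133] yaw -18.44 tilt [-2.00e-02 -7.00e-02 -5.73e+01]
travel [-0.8639 -0.2388  0.391 ] dr [-0.0008  0.      0.0096]
ft [-0.09 -0.63 -0.14] [ 0.016 -0.038  0.003] R.T tq [-0.027 -0.031 -0.003] w 0.09124522553739585
```

>>> apply_moves:
  travel:
    - [-0.08,-0.022,0.015]
    - [-0.16,-0.044,0.03]
    - [-0.24,-0.066,0.045]
    - [-0.32,-0.088,0.06]
    - [-0.4,-0.11,0.075]
    - [-0.48,-0.132,0.09]
    - [-0.56,-0.154,0.105]
    - [-0.64,-0.176,0.12]
    - [-0.72,-0.198,0.135]
    - [-0.8,-0.22,0.15]
    - [-0.864,-0.239,0.167]
    - [-0.864,-0.239,0.167]
    - [-0.864,-0.239,0.167]
    - [-0.864,-0.239,0.167]
  dr:
    - [0,0,0.01]
    - [0,0,0.01]
    - [0,0,0.01]
    - [0,0,0.01]
    - [0,0,0.01]
    - [0,0,0.01]
    - [0,0,0.01]
    - [0,0,0.01]
    - [0,0,0.01]
    - [0,0,0.01]
    - [0,0,0.01]
    - [0,0,0.01]
    - [0,0,0.01]
    - [0,0,0.01]
  gripper: [-1,-1,-1,-1,-1,-1,-1,-1,-1,-1,-1,-1,-1,-1]
  grip_force: 35

```text
time_s: 1.32
position: [0.5533, 0.2955, 0.1301]
orientation: [[-0.943, 0.332, -0.001], [0.332, 0.943, 0.0], [0.001, -0.0, -1.0]]
ft_force: [-0.6, -0.2, -0.1]
grip_width: 0.0911
```

```bash
python3 mv.py .5537 .295 .018 -19.3; python3 -c "
from h import *
c=cam('wrist'); save(c,'w1.png')"
```

```text
t 1.3167 q [ 0.47  0.46  1.56  0.    1.12 -0.76] pos [0.5533 0.2955 0.1301] yaw -19.37 tilt [ -0.08   0.   -57.3 ]
travel [-0.0013 -0.0006  0.2241] dr [-0.0003 -0.0009 -0.0008]
ft [-0.61 -0.16 -0.05] [ 0.023  0.026 -0.027] R.T tq [-0.013  0.033  0.027] w 0.0911358346815841
```

View pics/w1.png

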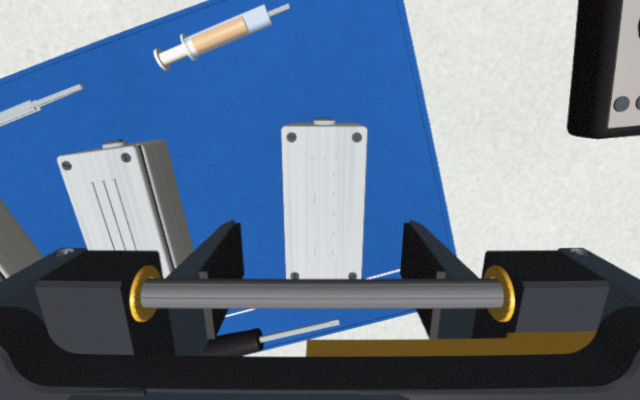

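The wrist view shows unit A centred and square between the fingers, with its lid spanning columns 281–367. I'll descend and close.

>>> apply_moves:
  travel:
    - [0,0,0.06]
    - [0,0,0.12]
    - [0,0,0.17]
    - [0,0,0.205]
    - [0,0,0.22]
    - [0,0,0.224]
    - [0,0,0.224]
    - [0,0,0.224]
    - [0,0,0.224]
    - [0,0,0.224]
    - [0,0,0.224]
    - [0,0,0.224]
  dr:
    - [0,0,0]
    - [0,0,0]
    - [0,0,0]
    - [0,0,0]
    - [0,0,0]
    - [0,0,0]
    - [0,0,0]
    - [0,0,0]
    - [0,0,0]
    - [0,0,0]
    - [0,0,0]
    - [0,0,0]
  gripper: [-1,-1,-1,-1,-1,-1,1,1,1,1,1,1]
  grip_force: 35

```text
time_s: 2.37
position: [0.5546, 0.2961, 0.0197]
orientation: [[-0.943, 0.331, 0.002], [0.331, 0.943, 0.001], [-0.001, 0.002, -1.0]]
ft_force: [0.2, 0.7, 5.0]
grip_width: 0.0635
```

>>> apply_moves:
  travel:
    - [0,0,-0.01]
    - [0,0,-0.03]
    - [0,0,-0.06]
    - [0,0,-0.09]
    - [0,0,-0.12]
    - [0,0,-0.15]
    - [0,0,-0.18]
    - [0,0,-0.2]
    - [0,0,-0.21]
    - [0,0,-0.21]
    - [0,0,-0.21]
  dr:
    - [0,0,0]
    - [0,0,0]
    - [0,0,0]
    - [0,0,0]
    - [0,0,0]
    - [0,0,0]
    - [0,0,0]
    - [0,0,0]
    - [0,0,0]
    - [0,0,0]
    - [0,0,0]
  gripper: [1,1,1,1,1,1,1,1,1,1,1]

```text
time_s: 3.28
position: [0.5535, 0.2953, 0.123]
orientation: [[-0.944, 0.331, -0.001], [0.331, 0.944, -0.0], [0.001, -0.001, -1.0]]
ft_force: [-0.6, -0.5, -3.7]
grip_width: 0.0633
```

```bash
python3 mv.py .5537 .295 .018 -19.3
```

```text
t 3.2833 q [ 0.47  0.47  1.57  0.    1.11 -0.76] pos [0.5535 0.2953 0.123 ] yaw -19.34 tilt [-5.00e-02 -2.00e-02 -5.73e+01]
travel [-0.0007 -0.0003  0.21  ] dr [-0.0004 -0.0004 -0.0004]
ft [-0.57 -0.46 -3.7 ] [-0.002 -0.013 -0.014] R.T tq [-0.002 -0.013  0.014] w 0.06325447874009786
```

>>> apply_moves:
  travel:
    - [0,0,0]
    - [0,0,0]
    - [0,0,0]
    - [0,0,0]
    - [0,0,0]
    - [0,0,0]
    - [0,0,0]
    - [0,0,0]
    - [0,0,0]
    - [0,0,0]
    - [0,0,0]
    - [0,0,0]
    - [0,0,0]
    - [0,0,0]
    - [0,0,0]
    - [0,0,0]
    - [0,0,0]
    - [0,0,0]
    - [0,0,0]
    - [0,0,0]
  dr:
    - [0,0.02,0]
    - [0,0.045,0]
    - [0,0.065,0]
    - [0,0.08,0]
    - [0,0.088,0]
    - [0,0.095,0]
    - [0,0.102,0]
    - [0,0.109,0]
    - [0,0.116,0]
    - [0,0.123,0]
    - [0,0.13,0]
    - [0,0.137,0]
    - [0,0.144,0]
    - [0,0.151,0]
    - [0,0.158,0]
    - [0,0.165,0]
    - [0,0.172,0]
    - [0,0.179,0]
    - [0,0.186,0]
    - [0,0.19,0]
  gripper: [1,1,1,1,1,1,1,1,1,1,1,1,1,1,1,1,1,1,1,1]

```text
time_s: 4.95
position: [0.5541, 0.2954, 0.1233]
orientation: [[-0.902, 0.331, -0.278], [0.317, 0.944, 0.098], [0.295, 0.0, -0.956]]
ft_force: [-0.3, 0.8, -2.7]
grip_width: 0.0637
```

```bash
python3 mv.py .5537 .295 .018 -19.3
```

```text
t 4.95 q [ 0.37  0.58  1.4   0.2   1.39 -0.92] pos [0.5541 0.2954 0.1233] yaw -19.34 tilt [-15.94   5.6  -54.75]
travel [-0.0617 -0.0011  0.2014] dr [ 1.000e-04 -1.905e-01 -5.000e-04]
ft [-0.27  0.79 -2.75] [-0.088 -0.317 -0.006] R.T tq [-0.023 -0.329 -0.001] w 0.06371381608050274
```

>>> apply_moves:
  travel:
    - [0,0,0]
    - [0,0,0]
    - [0,0,0]
    - [0,0,0]
    - [0,0,0]
    - [0,0,0]
    - [0,0,0]
    - [0,0,0]
    - [0,0,0]
    - [0,0,0]
    - [0,0,0]
    - [0,0,0]
  dr:
    - [0,0,0]
    - [0,0,0]
    - [0,0,0]
    - [0,-0.02,0]
    - [0,-0.05,0]
    - [0,-0.08,0]
    - [0,-0.11,0]
    - [0,-0.14,0]
    - [0,-0.17,0]
    - [0,-0.19,0]
    - [0,-0.19,0]
    - [0,-0.19,0]
  gripper: [1,1,1,1,1,1,1,1,1,1,1,1]

```text
time_s: 5.95
position: [0.5532, 0.2958, 0.1238]
orientation: [[-0.944, 0.33, -0.001], [0.33, 0.944, 0.0], [0.001, 0.0, -1.0]]
ft_force: [0.9, 0.4, -3.4]
grip_width: 0.0637
```

```bash
python3 mv.py .5537 .295 .018 -19.3
```

```text
t 5.95 q [ 0.47  0.47  1.57  0.    1.11 -0.76] pos [0.5532 0.2958 0.1238] yaw -19.29 tilt [-5.00e-02  2.00e-02 -5.73e+01]
travel [-0.0016 -0.0012  0.2115] dr [ 0.0001 -0.0006  0.0001]
ft [ 0.86  0.43 -3.37] [-0.006 -0.07  -0.003] R.T tq [-0.017 -0.068  0.003] w 0.06367243324437499
```

```bash
cat > avg.py <<'E'
from h import *
L=[]
for i in range(7):
    st=ctrl.read_state(); R=np.array(st['orientation']); L.append(np.r_[R.T@np.array(st['torque']),R.T@np.array(st['ft_force'])])
    ctrl.read_camera('top')
L=np.array(L); print(st['time_s'],L.mean(0).round(3),L.std(0).round(3),'My',L[:,1].round(3))
E
python3 avg.py
```

```text
6.25 [-2.000e-03 -6.000e-03  9.000e-03 -3.910e-01  2.020e-01  3.415e+00] [0.03  0.03  0.016 0.48  0.3   0.389] My [-0.068 -0.02   0.023 -0.011 -0.004  0.027  0.008]
```

>>> apply_moves:
  travel:
    - [0,0,0]
    - [0,0,0]
    - [0,0,0]
    - [0,0,0]
    - [0,0,0]
    - [0,0,0]
    - [0,0,0]
    - [0,0,0]
    - [0,0,0]
    - [0,0,0]
    - [0,0,0]
    - [0,0,0]
    - [0,0,0]
    - [0,0,0]
    - [0,0,0]
    - [0,0,0]
    - [0,0,0]
    - [0,0,0]
    - [0,0,0]
    - [0,0,0]
  dr:
    - [0,-0.02,0]
    - [0,-0.045,0]
    - [0,-0.065,0]
    - [0,-0.08,0]
    - [0,-0.088,0]
    - [0,-0.095,0]
    - [0,-0.102,0]
    - [0,-0.109,0]
    - [0,-0.116,0]
    - [0,-0.123,0]
    - [0,-0.13,0]
    - [0,-0.137,0]
    - [0,-0.144,0]
    - [0,-0.151,0]
    - [0,-0.158,0]
    - [0,-0.165,0]
    - [0,-0.172,0]
    - [0,-0.179,0]
    - [0,-0.186,0]
    - [0,-0.19,0]
  gripper: [1,1,1,1,1,1,1,1,1,1,1,1,1,1,1,1,1,1,1,1]

```text
time_s: 7.97
position: [0.5537, 0.2955, 0.1234]
orientation: [[-0.902, 0.331, 0.278], [0.316, 0.944, -0.098], [-0.295, -0.0, -0.956]]
ft_force: [0.1, 0.2, -3.7]
grip_width: 0.0638
```

```bash
python3 mv.py .5537 .295 .018 -19.3
```

```text
t 7.9667 q [ 0.6   0.39  1.74 -0.32  0.85 -0.44] pos [0.5537 0.2955 0.1234] yaw -19.33 tilt [ 15.93  -5.59 -54.75]
travel [ 0.0617 -0.001   0.2015] dr [-1.000e-04  1.904e-01 -3.000e-04]
ft [ 0.06  0.21 -3.73] [ 0.086  0.399 -0.043] R.T tq [0.061 0.404 0.026] w 0.0638244758447684
```

>>> apply_moves:
  travel:
    - [0,0,0]
    - [0,0,0]
    - [0,0,0]
    - [0,0,0]
    - [0,0,0]
    - [0,0,0]
    - [0,0,0]
    - [0,0,0]
    - [0,0,0]
    - [0,0,0]
    - [0,0,0]
    - [0,0,0]
  dr:
    - [0,0,0]
    - [0,0,0]
    - [0,0,0]
    - [0,0.02,0]
    - [0,0.05,0]
    - [0,0.08,0]
    - [0,0.11,0]
    - [0,0.14,0]
    - [0,0.17,0]
    - [0,0.19,0]
    - [0,0.19,0]
    - [0,0.19,0]
  gripper: [1,1,1,1,1,1,1,1,1,1,1,1]

```text
time_s: 8.97
position: [0.5545, 0.2951, 0.1232]
orientation: [[-0.943, 0.332, 0.001], [0.332, 0.943, -0.0], [-0.001, -0.0, -1.0]]
ft_force: [0.3, -0.3, -4.3]
grip_width: 0.0637
```

```bash
python3 avg.py;  python3 mv.py .5537 .295 .018 -19.3
```

```text
9.2667 [ 0.021  0.024 -0.011  0.033 -0.293  3.224] [0.029 0.027 0.022 0.342 0.263 0.725] My [-0.     0.014  0.044  0.021  0.066 -0.02   0.04 ]
t 9.3167 q [ 0.47  0.47  1.57 -0.    1.11 -0.76] pos [0.5536 0.2957 0.1236] yaw -19.3 tilt [ 2.00e-02 -0.00e+00 -5.73e+01]
travel [-0.0007 -0.0013  0.2112] dr [ 0.      0.0002 -0.    ]
ft [-0.6   0.15 -3.33] [-0.     0.001  0.036] R.T tq [ 0.001  0.001 -0.036] w 0.06391559571875281
```

>>> apply_moves:
  travel:
    - [0,0,0.03]
    - [0,0,0.06]
    - [0,0,0.1]
    - [0,0,0.14]
    - [0,0,0.17]
    - [0,0,0.19]
    - [0,0,0.2]
    - [0,0,0.205]
    - [0,0,0.209]
    - [0,0,0.209]
    - [0,0,0.209]
    - [0,0,0.209]
    - [0,0,0.209]
    - [0,0,0.18]
    - [0,0,0.13]
    - [0,0,0.07]
    - [0,0,0.0]
    - [0,0,0]
  dr:
    - [0,0,0]
    - [0,0,0]
    - [0,0,0]
    - [0,0,0]
    - [0,0,0]
    - [0,0,0]
    - [0,0,0]
    - [0,0,0]
    - [0,0,0]
    - [0,0,0]
    - [0,0,0]
    - [0,0,0]
    - [0,0,0]
    - [0,0,0]
    - [0,0,0]
    - [0,0,0]
    - [0,0,0]
    - [0,0,0]
  gripper: [1,1,1,1,1,1,1,1,1,-1,-1,-1,-1,-1,-1,-1,-1,-1]

```text
time_s: 10.82
position: [0.5579, 0.2976, 0.1313]
orientation: [[-0.944, 0.331, 0.013], [0.331, 0.944, 0.007], [-0.01, 0.011, -1.0]]
ft_force: [0.7, 1.6, 0.5]
grip_width: 0.091
```

```bash
python3 mv.py .515 .1328 .13 -12.2
```

```text
t 10.8167 q [ 0.47  0.46  1.56  0.    1.11 -0.76] pos [0.5579 0.2976 0.1313] yaw -19.34 tilt [  0.74   0.38 -57.29]
travel [-0.0281 -0.3394 -0.0007] dr [ 0.0063  0.0067 -0.0793]
ft [0.75 1.61 0.51] [ 0.074 -0.054  0.061] R.T tq [-0.088 -0.026 -0.061] w 0.09099491733040108
```

>>> apply_moves:
  travel:
    - [-0.005,-0.05,-0.01]
    - [-0.012,-0.12,-0.014]
    - [-0.02,-0.19,-0.014]
    - [-0.026,-0.26,-0.014]
    - [-0.032,-0.31,-0.014]
    - [-0.034,-0.333,-0.014]
    - [-0.034,-0.333,-0.014]
    - [-0.034,-0.333,-0.014]
    - [-0.034,-0.333,-0.014]
  dr:
    - [0,0,-0.01]
    - [0,0,-0.03]
    - [0,0,-0.05]
    - [0,0,-0.07]
    - [0,0,-0.079]
    - [0,0,-0.079]
    - [0,0,-0.079]
    - [0,0,-0.079]
    - [0,0,-0.079]
  gripper: [-1,-1,-1,-1,-1,-1,-1,-1,-1]

```text
time_s: 11.57
position: [0.5156, 0.134, 0.1307]
orientation: [[-0.977, 0.211, 0.001], [0.211, 0.977, 0.001], [-0.001, 0.001, -1.0]]
ft_force: [0.4, -0.0, 0.3]
grip_width: 0.0915
```

```bash
python3 mv.py .515 .1328 .018 -12.2;python3 -c "
from h import *
c=cam('wrist'); save(c,'w2.png')"
```

```text
t 11.5667 q [ 0.23  0.32  1.79  0.    1.03 -1.13] pos [0.5156 0.134  0.1307] yaw -12.21 tilt [  0.07   0.06 -57.3 ]
travel [ 0.0009 -0.0029  0.2254] dr [ 0.0008  0.0007 -0.0001]
ft [ 0.39 -0.01  0.29] [-0.001 -0.023  0.027] R.T tq [-0.004 -0.023 -0.027] w 0.09149453884691601
```

View pics/w2.png

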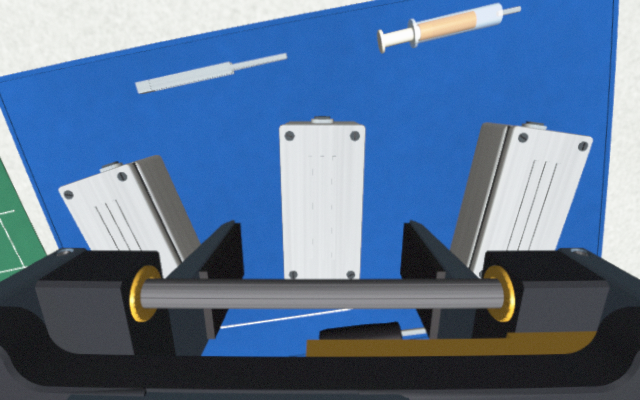

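Unit B is centred and square between the fingers, with its lid at columns 280–365. Next I'll grasp, lift and rock it.

>>> apply_moves:
  travel:
    - [0,0,0.06]
    - [0,0,0.12]
    - [0,0,0.17]
    - [0,0,0.205]
    - [0,0,0.22]
    - [0,0,0.225]
    - [0,0,0.225]
    - [0,0,0.225]
    - [0,0,0.225]
    - [0,0,0.225]
    - [0,0,0.225]
    - [0,0,0.225]
  dr:
    - [0,0,0]
    - [0,0,0]
    - [0,0,0]
    - [0,0,0]
    - [0,0,0]
    - [0,0,0]
    - [0,0,0]
    - [0,0,0]
    - [0,0,0]
    - [0,0,0]
    - [0,0,0]
    - [0,0,0]
  gripper: [-1,-1,-1,-1,-1,-1,1,1,1,1,1,1]
  grip_force: 35

```text
time_s: 12.62
position: [0.5157, 0.1333, 0.019]
orientation: [[-0.977, 0.212, 0.002], [0.212, 0.977, 0.001], [-0.002, 0.002, -1.0]]
ft_force: [0.1, 2.9, 4.9]
grip_width: 0.0638
```

>>> apply_moves:
  travel:
    - [0,0,-0.01]
    - [0,0,-0.03]
    - [0,0,-0.06]
    - [0,0,-0.09]
    - [0,0,-0.12]
    - [0,0,-0.15]
    - [0,0,-0.18]
    - [0,0,-0.2]
    - [0,0,-0.21]
    - [0,0,-0.21]
    - [0,0,-0.21]
  dr:
    - [0,0,0]
    - [0,0,0]
    - [0,0,0]
    - [0,0,0]
    - [0,0,0]
    - [0,0,0]
    - [0,0,0]
    - [0,0,0]
    - [0,0,0]
    - [0,0,0]
    - [0,0,0]
  gripper: [1,1,1,1,1,1,1,1,1,1,1]

```text
time_s: 13.53
position: [0.5143, 0.1326, 0.1225]
orientation: [[-0.977, 0.212, -0.001], [0.212, 0.977, -0.0], [0.001, -0.0, -1.0]]
ft_force: [0.5, -0.6, -5.4]
grip_width: 0.0638
```

>>> apply_moves:
  travel:
    - [0,0,0]
    - [0,0,0]
    - [0,0,0]
    - [0,0,0]
    - [0,0,0]
    - [0,0,0]
    - [0,0,0]
    - [0,0,0]
    - [0,0,0]
    - [0,0,0]
    - [0,0,0]
    - [0,0,0]
    - [0,0,0]
    - [0,0,0]
    - [0,0,0]
    - [0,0,0]
    - [0,0,0]
    - [0,0,0]
    - [0,0,0]
    - [0,0,0]
  dr:
    - [0,0.02,0]
    - [0,0.045,0]
    - [0,0.065,0]
    - [0,0.08,0]
    - [0,0.088,0]
    - [0,0.095,0]
    - [0,0.102,0]
    - [0,0.109,0]
    - [0,0.116,0]
    - [0,0.123,0]
    - [0,0.13,0]
    - [0,0.137,0]
    - [0,0.144,0]
    - [0,0.151,0]
    - [0,0.158,0]
    - [0,0.165,0]
    - [0,0.172,0]
    - [0,0.179,0]
    - [0,0.186,0]
    - [0,0.19,0]
  gripper: [1,1,1,1,1,1,1,1,1,1,1,1,1,1,1,1,1,1,1,1]

```text
time_s: 15.2
position: [0.515, 0.1327, 0.1228]
orientation: [[-0.934, 0.212, -0.288], [0.202, 0.977, 0.063], [0.295, 0.0, -0.956]]
ft_force: [1.0, 0.3, -5.3]
grip_width: 0.0641
```

>>> apply_moves:
  travel:
    - [0,0,0]
    - [0,0,0]
    - [0,0,0]
    - [0,0,0]
    - [0,0,0]
    - [0,0,0]
    - [0,0,0]
    - [0,0,0]
    - [0,0,0]
    - [0,0,0]
    - [0,0,0]
    - [0,0,0]
  dr:
    - [0,0,0]
    - [0,0,0]
    - [0,0,0]
    - [0,-0.02,0]
    - [0,-0.05,0]
    - [0,-0.08,0]
    - [0,-0.11,0]
    - [0,-0.14,0]
    - [0,-0.17,0]
    - [0,-0.19,0]
    - [0,-0.19,0]
    - [0,-0.19,0]
  gripper: [1,1,1,1,1,1,1,1,1,1,1,1]

```text
time_s: 16.2
position: [0.514, 0.1329, 0.1232]
orientation: [[-0.977, 0.211, -0.001], [0.211, 0.977, 0.0], [0.001, 0.0, -1.0]]
ft_force: [0.3, -0.1, -5.2]
grip_width: 0.0639
```

```bash
python3 avg.py
```

```text
16.5 [-0.034 -0.015 -0.011 -0.098  0.22   4.776] [0.028 0.033 0.026 0.504 0.506 0.432] My [-0.064  0.023 -0.049 -0.032 -0.003  0.033 -0.014]
```

>>> apply_moves:
  travel:
    - [0,0,0]
    - [0,0,0]
    - [0,0,0]
    - [0,0,0]
    - [0,0,0]
    - [0,0,0]
    - [0,0,0]
    - [0,0,0]
    - [0,0,0]
    - [0,0,0]
    - [0,0,0]
    - [0,0,0]
    - [0,0,0]
    - [0,0,0]
    - [0,0,0]
    - [0,0,0]
    - [0,0,0]
    - [0,0,0]
    - [0,0,0]
    - [0,0,0]
  dr:
    - [0,-0.02,0]
    - [0,-0.045,0]
    - [0,-0.065,0]
    - [0,-0.08,0]
    - [0,-0.088,0]
    - [0,-0.095,0]
    - [0,-0.102,0]
    - [0,-0.109,0]
    - [0,-0.116,0]
    - [0,-0.123,0]
    - [0,-0.13,0]
    - [0,-0.137,0]
    - [0,-0.144,0]
    - [0,-0.151,0]
    - [0,-0.158,0]
    - [0,-0.165,0]
    - [0,-0.172,0]
    - [0,-0.179,0]
    - [0,-0.186,0]
    - [0,-0.19,0]
  gripper: [1,1,1,1,1,1,1,1,1,1,1,1,1,1,1,1,1,1,1,1]

```text
time_s: 18.22
position: [0.5145, 0.1328, 0.1228]
orientation: [[-0.934, 0.212, 0.288], [0.202, 0.977, -0.062], [-0.295, -0.0, -0.956]]
ft_force: [-0.1, 1.6, -5.4]
grip_width: 0.0634
```

>>> apply_moves:
  travel:
    - [0,0,0]
    - [0,0,0]
    - [0,0,0]
    - [0,0,0]
    - [0,0,0]
    - [0,0,0]
    - [0,0,0]
    - [0,0,0]
    - [0,0,0]
    - [0,0,0]
    - [0,0,0]
    - [0,0,0]
  dr:
    - [0,0,0]
    - [0,0,0]
    - [0,0,0]
    - [0,0.02,0]
    - [0,0.05,0]
    - [0,0.08,0]
    - [0,0.11,0]
    - [0,0.14,0]
    - [0,0.17,0]
    - [0,0.19,0]
    - [0,0.19,0]
    - [0,0.19,0]
  gripper: [1,1,1,1,1,1,1,1,1,1,1,1]

```text
time_s: 19.22
position: [0.5155, 0.1325, 0.1227]
orientation: [[-0.977, 0.212, 0.001], [0.212, 0.977, -0.0], [-0.001, 0.0, -1.0]]
ft_force: [-0.5, 0.3, -4.8]
grip_width: 0.0639
```

```bash
python3 avg.py;  python3 mv.py .515 .1328 .018 -12.2
```

```text
19.5167 [-0.015  0.046 -0.015  0.37  -0.15   4.835] [0.007 0.021 0.029 0.489 0.419 0.274] My [0.084 0.022 0.048 0.065 0.05  0.033 0.021]
t 19.5667 q [ 0.23  0.33  1.8  -0.    1.01 -1.13] pos [0.5145 0.1329 0.1231] yaw -12.2 tilt [ 3.00e-02  0.00e+00 -5.73e+01]
travel [-0.0009 -0.      0.2102] dr [ 0.0001  0.0003 -0.    ]
ft [ 0.02  0.6  -5.13] [-0.     0.012 -0.013] R.T tq [0.003 0.012 0.013] w 0.06373773329644278
```

The moment shift expected from a sliding choke is about +0.11 N·m (after + minus after −). A gave −0.03 and B −0.06, so both look sound. I'll put B back and test C.

>>> apply_moves:
  travel:
    - [0,0,0.03]
    - [0,0,0.06]
    - [0,0,0.1]
    - [0,0,0.14]
    - [0,0,0.17]
    - [0,0,0.19]
    - [0,0,0.2]
    - [0,0,0.205]
    - [0,0,0.209]
    - [0,0,0.209]
    - [0,0,0.209]
    - [0,0,0.209]
    - [0,0,0.209]
    - [0,0,0.2]
    - [0,0,0.17]
    - [0,0,0.12]
    - [0,0,0.06]
    - [0,0,0.02]
    - [0,0,0]
    - [0,0,0]
  dr:
    - [0,0,0]
    - [0,0,0]
    - [0,0,0]
    - [0,0,0]
    - [0,0,0]
    - [0,0,0]
    - [0,0,0]
    - [0,0,0]
    - [0,0,0]
    - [0,0,0]
    - [0,0,0]
    - [0,0,0]
    - [0,0,0]
    - [0,0,0]
    - [0,0,0]
    - [0,0,0]
    - [0,0,0]
    - [0,0,0]
    - [0,0,0]
    - [0,0,0]
  gripper: [1,1,1,1,1,1,1,1,1,-1,-1,-1,-1,-1,-1,-1,-1,-1,-1,-1]

```text
time_s: 21.23
position: [0.5164, 0.1331, 0.1256]
orientation: [[-0.977, 0.212, 0.006], [0.212, 0.977, 0.001], [-0.005, 0.003, -1.0]]
ft_force: [0.7, -0.1, -1.2]
grip_width: 0.0913
```

```bash
python3 mv.py .5152 -.0292 .13 5.7
```

```text
t 21.2333 q [ 0.23  0.33  1.8   0.    1.01 -1.13] pos [0.5164 0.1331 0.1256] yaw -12.23 tilt [  0.32   0.08 -57.29]
travel [-0.0665 -0.3178 -0.0092] dr [ 0.0011  0.0035 -0.1992]
ft [ 0.75 -0.14 -1.17] [-0.013 -0.05   0.07 ] R.T tq [ 0.002 -0.052 -0.07 ] w 0.09133486605917371
```

>>> apply_moves:
  travel:
    - [-0.01,-0.05,-0.01]
    - [-0.025,-0.12,-0.013]
    - [-0.042,-0.19,-0.013]
    - [-0.057,-0.26,-0.013]
    - [-0.066,-0.3,-0.013]
    - [-0.0695,-0.3165,-0.013]
    - [-0.0695,-0.3165,-0.013]
    - [-0.0695,-0.3165,-0.013]
    - [-0.0695,-0.3165,-0.013]
  dr:
    - [0,0,-0.03]
    - [0,0,-0.08]
    - [0,0,-0.12]
    - [0,0,-0.17]
    - [0,0,-0.19]
    - [0,0,-0.199]
    - [0,0,-0.199]
    - [0,0,-0.199]
    - [0,0,-0.199]
  gripper: [-1,-1,-1,-1,-1,-1,-1,-1,-1]

```text
time_s: 21.98
position: [0.5148, -0.0286, 0.1286]
orientation: [[-0.995, -0.099, -0.002], [-0.099, 0.995, 0.001], [0.002, 0.001, -1.0]]
ft_force: [0.3, -0.1, -0.3]
grip_width: 0.0917
```

```bash
python3 mv.py .5152 -.0292 .018 5.7;python3 -c "
from h import *
c=cam('wrist'); save(c,'w3.png')"
```

```text
t 21.9833 q [-0.08  0.3   1.83  0.    1.02 -1.75] pos [ 0.5148 -0.0286  0.1286] yaw 5.68 tilt [-9.00e-02  3.00e-02 -5.73e+01]
travel [-0.0011 -0.0015  0.2212] dr [ 0.0005 -0.001  -0.0002]
ft [ 0.35 -0.08 -0.33] [ 0.046 -0.025 -0.02 ] R.T tq [-0.043 -0.029  0.02 ] w 0.09174396592177708
```

View pics/w3.png

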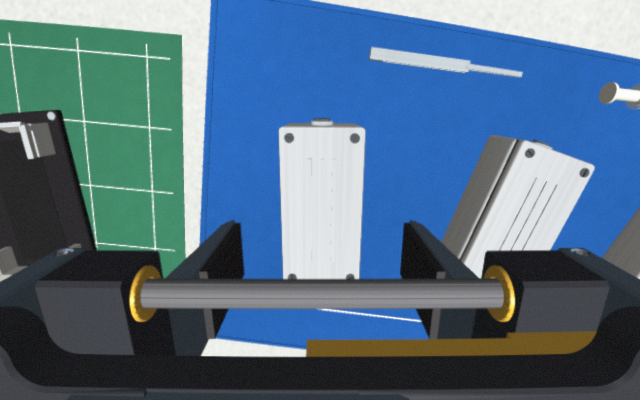

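Unit C is centred at columns 279–365. I'll run the same sequence on it.

>>> apply_moves:
  travel:
    - [0,0,0.06]
    - [0,0,0.12]
    - [0,0,0.17]
    - [0,0,0.2]
    - [0,0,0.215]
    - [0,0,0.221]
    - [0,0,0.221]
    - [0,0,0.221]
    - [0,0,0.221]
    - [0,0,0.221]
    - [0,0,0.221]
    - [0,0,0.221]
  dr:
    - [0,0,0]
    - [0,0,0]
    - [0,0,0]
    - [0,0,0]
    - [0,0,0]
    - [0,0,0]
    - [0,0,0]
    - [0,0,0]
    - [0,0,0]
    - [0,0,0]
    - [0,0,0]
    - [0,0,0]
  gripper: [-1,-1,-1,-1,-1,-1,1,1,1,1,1,1]
  grip_force: 35

```text
time_s: 23.03
position: [0.5159, -0.0292, 0.0199]
orientation: [[-0.995, -0.099, 0.002], [-0.099, 0.995, 0.0], [-0.002, 0.0, -1.0]]
ft_force: [-1.3, 1.5, 4.7]
grip_width: 0.0637
```

>>> apply_moves:
  travel:
    - [0,0,-0.01]
    - [0,0,-0.03]
    - [0,0,-0.06]
    - [0,0,-0.09]
    - [0,0,-0.12]
    - [0,0,-0.15]
    - [0,0,-0.18]
    - [0,0,-0.2]
    - [0,0,-0.21]
    - [0,0,-0.21]
    - [0,0,-0.21]
  dr:
    - [0,0,0]
    - [0,0,0]
    - [0,0,0]
    - [0,0,0]
    - [0,0,0]
    - [0,0,0]
    - [0,0,0]
    - [0,0,0]
    - [0,0,0]
    - [0,0,0]
    - [0,0,0]
  gripper: [1,1,1,1,1,1,1,1,1,1,1]

```text
time_s: 23.95
position: [0.5148, -0.0292, 0.1236]
orientation: [[-0.995, -0.099, -0.001], [-0.099, 0.995, 0.0], [0.001, 0.0, -1.0]]
ft_force: [-0.3, -0.3, -4.8]
grip_width: 0.0638
```

>>> apply_moves:
  travel:
    - [0,0,0]
    - [0,0,0]
    - [0,0,0]
    - [0,0,0]
    - [0,0,0]
    - [0,0,0]
    - [0,0,0]
    - [0,0,0]
    - [0,0,0]
    - [0,0,0]
    - [0,0,0]
    - [0,0,0]
    - [0,0,0]
    - [0,0,0]
    - [0,0,0]
    - [0,0,0]
    - [0,0,0]
    - [0,0,0]
    - [0,0,0]
    - [0,0,0]
  dr:
    - [0,0.02,0]
    - [0,0.045,0]
    - [0,0.065,0]
    - [0,0.08,0]
    - [0,0.088,0]
    - [0,0.095,0]
    - [0,0.102,0]
    - [0,0.109,0]
    - [0,0.116,0]
    - [0,0.123,0]
    - [0,0.13,0]
    - [0,0.137,0]
    - [0,0.144,0]
    - [0,0.151,0]
    - [0,0.158,0]
    - [0,0.165,0]
    - [0,0.172,0]
    - [0,0.179,0]
    - [0,0.186,0]
    - [0,0.19,0]
  gripper: [1,1,1,1,1,1,1,1,1,1,1,1,1,1,1,1,1,1,1,1]

```text
time_s: 25.62
position: [0.5155, -0.0292, 0.1238]
orientation: [[-0.951, -0.099, -0.293], [-0.095, 0.995, -0.029], [0.295, 0.0, -0.956]]
ft_force: [0.1, 0.1, -4.3]
grip_width: 0.0641
```

>>> apply_moves:
  travel:
    - [0,0,0]
    - [0,0,0]
    - [0,0,0]
    - [0,0,0]
    - [0,0,0]
    - [0,0,0]
    - [0,0,0]
    - [0,0,0]
    - [0,0,0]
    - [0,0,0]
    - [0,0,0]
    - [0,0,0]
  dr:
    - [0,0,0]
    - [0,0,0]
    - [0,0,0]
    - [0,-0.02,0]
    - [0,-0.05,0]
    - [0,-0.08,0]
    - [0,-0.11,0]
    - [0,-0.14,0]
    - [0,-0.17,0]
    - [0,-0.19,0]
    - [0,-0.19,0]
    - [0,-0.19,0]
  gripper: [1,1,1,1,1,1,1,1,1,1,1,1]

```text
time_s: 26.62
position: [0.5145, -0.0293, 0.1242]
orientation: [[-0.995, -0.099, -0.001], [-0.099, 0.995, -0.0], [0.001, 0.0, -1.0]]
ft_force: [0.3, -0.9, -4.8]
grip_width: 0.0642
```

```bash
python3 avg.py
```

```text
26.9167 [-0.027  0.048  0.015 -0.035  0.162  4.499] [0.03  0.024 0.03  0.432 0.582 0.322] My [0.048 0.015 0.089 0.07  0.028 0.031 0.057]
```

>>> apply_moves:
  travel:
    - [0,0,0]
    - [0,0,0]
    - [0,0,0]
    - [0,0,0]
    - [0,0,0]
    - [0,0,0]
    - [0,0,0]
    - [0,0,0]
    - [0,0,0]
    - [0,0,0]
    - [0,0,0]
    - [0,0,0]
    - [0,0,0]
    - [0,0,0]
    - [0,0,0]
    - [0,0,0]
    - [0,0,0]
    - [0,0,0]
    - [0,0,0]
    - [0,0,0]
  dr:
    - [0,-0.02,0]
    - [0,-0.045,0]
    - [0,-0.065,0]
    - [0,-0.08,0]
    - [0,-0.088,0]
    - [0,-0.095,0]
    - [0,-0.102,0]
    - [0,-0.109,0]
    - [0,-0.116,0]
    - [0,-0.123,0]
    - [0,-0.13,0]
    - [0,-0.137,0]
    - [0,-0.144,0]
    - [0,-0.151,0]
    - [0,-0.158,0]
    - [0,-0.165,0]
    - [0,-0.172,0]
    - [0,-0.179,0]
    - [0,-0.186,0]
    - [0,-0.19,0]
  gripper: [1,1,1,1,1,1,1,1,1,1,1,1,1,1,1,1,1,1,1,1]

```text
time_s: 28.63
position: [0.515, -0.0292, 0.1239]
orientation: [[-0.951, -0.099, 0.293], [-0.095, 0.995, 0.029], [-0.295, 0.0, -0.956]]
ft_force: [-0.8, -0.2, -4.8]
grip_width: 0.0637
```

>>> apply_moves:
  travel:
    - [0,0,0]
    - [0,0,0]
    - [0,0,0]
    - [0,0,0]
    - [0,0,0]
    - [0,0,0]
    - [0,0,0]
    - [0,0,0]
    - [0,0,0]
    - [0,0,0]
    - [0,0,0]
    - [0,0,0]
  dr:
    - [0,0,0]
    - [0,0,0]
    - [0,0,0]
    - [0,0.02,0]
    - [0,0.05,0]
    - [0,0.08,0]
    - [0,0.11,0]
    - [0,0.14,0]
    - [0,0.17,0]
    - [0,0.19,0]
    - [0,0.19,0]
    - [0,0.19,0]
  gripper: [1,1,1,1,1,1,1,1,1,1,1,1]

```text
time_s: 29.63
position: [0.516, -0.0292, 0.1237]
orientation: [[-0.995, -0.099, 0.001], [-0.099, 0.995, 0.0], [-0.001, 0.0, -1.0]]
ft_force: [1.1, 1.3, -3.7]
grip_width: 0.0639
```

```bash
python3 avg.py;  python3 mv.py .5152 -.0292 .018 5.7
```

```text
29.9333 [-3.500e-02 -4.000e-03  1.800e-02 -1.470e-01  1.550e-01  4.384e+00] [0.025 0.041 0.027 0.507 0.612 0.443] My [ 0.017  0.046  0.054 -0.047 -0.024 -0.017 -0.06 ]
t 29.9833 q [-0.08  0.3   1.83  0.    1.   -1.75] pos [ 0.515  -0.0293  0.1241] yaw 5.67 tilt [ 3.00e-02  1.00e-02 -5.73e+01]
travel [-4.000e-04  2.000e-04  2.122e-01] dr [ 0.      0.0003 -0.0003]
ft [ 0.69 -0.35 -4.58] [ 0.036 -0.05   0.043] R.T tq [-0.031 -0.053 -0.043] w 0.063795678759151
```

```bash
python3 avg.py; python3 -c "
from h import *
c=cam('top'); save(c,'t4.png'); P=cloud(c); 
m=((P[...,2]>0.135)&(P[...,2]<0.19)).astype(np.uint8)
cv2.imwrite('pics/t4c.png',cv2.resize(c['pixels'][120:300,150:520],None,fx=2.1,fy=2.1))"
```

```text
30.2833 [-0.048 -0.054 -0.008 -0.412 -0.012  4.507] [0.049 0.031 0.026 0.731 0.554 0.456] My [-0.053 -0.098 -0.052 -0.033  0.005 -0.082 -0.068]
```

View pics/t4c.png

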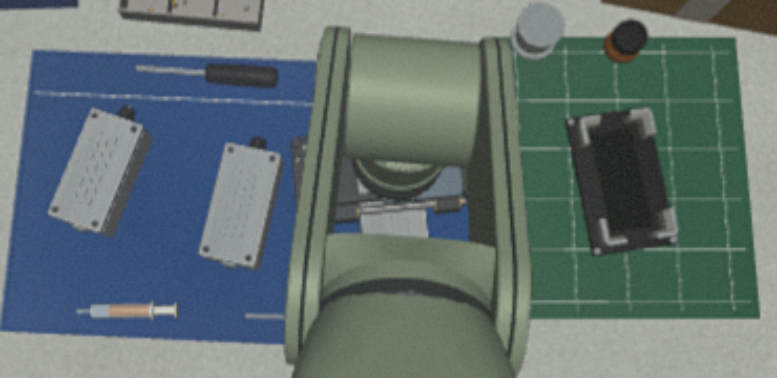

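The moment is now −0.054 after the − rock against +0.048 after the + rock. That is a shift of +0.10 N·m, which matches the choke, so C is the loose unit. The picture shows A at crop (100,170) and B at (240,205), both standing undisturbed. I'll carry C smoothly over the nest.

>>> apply_moves:
  travel:
    - [-0.001,-0.015,0]
    - [-0.002,-0.045,0]
    - [-0.003,-0.09,0]
    - [-0.004,-0.15,0]
    - [-0.006,-0.215,0]
    - [-0.008,-0.28,0]
    - [-0.01,-0.345,0]
    - [-0.012,-0.412,0]
    - [-0.013,-0.472,0]
    - [-0.014,-0.517,0]
    - [-0.015,-0.547,0]
    - [-0.0156,-0.562,0]
    - [-0.0156,-0.562,0.02]
    - [-0.0156,-0.562,0.05]
    - [-0.0156,-0.562,0.08]
    - [-0.0156,-0.562,0.1]
    - [-0.0156,-0.562,0.11]
    - [-0.0156,-0.562,0.11]
    - [-0.0156,-0.562,0.11]
  dr:
    - [0,0,-0.002]
    - [0,0,-0.004]
    - [0,0,-0.007]
    - [0,0,-0.01]
    - [0,0,-0.014]
    - [0,0,-0.018]
    - [0,0,-0.022]
    - [0,0,-0.026]
    - [0,0,-0.03]
    - [0,0,-0.032]
    - [0,0,-0.032]
    - [0,0,-0.032]
    - [0,0,-0.032]
    - [0,0,-0.032]
    - [0,0,-0.032]
    - [0,0,-0.032]
    - [0,0,-0.032]
    - [0,0,-0.032]
    - [0,0,-0.032]
  gripper: [1,1,1,1,1,1,1,1,1,1,1,1,1,1,1,1,1,1,1]

```text
time_s: 31.97
position: [0.5511, -0.3075, 0.069]
orientation: [[-0.989, -0.15, 0.0], [-0.15, 0.989, 0.0], [-0.0, 0.0, -1.0]]
ft_force: [0.7, 0.3, -4.4]
grip_width: 0.0641
```

```bash
python3 mv.py .5506 -.308 .023 8.5;python3 -c "
from h import *
c=cam('wrist'); save(c,'w5.png'); np.savez('/tmp/w5.npz',**c)
c=cam('side'); cv2.imwrite('pics/s5.png',cv2.resize(c['pixels'][220:380,240:440],None,fx=3.7,fy=3.7,interpolation=cv2.INTER_CUBIC))"
```

```text
t 31.9667 q [-0.53  0.52  1.63  0.    0.99 -2.25] pos [ 0.5511 -0.3075  0.069 ] yaw 8.61 tilt [ 1.00e-02  1.00e-02 -5.73e+01]
travel [ 0.0011 -0.0008  0.092 ] dr [0.0001 0.0001 0.0012]
ft [ 0.74  0.31 -4.43] [ 0.052 -0.062 -0.021] R.T tq [-0.042 -0.069  0.021] w 0.06413109545782682
```

View pics/w5.png

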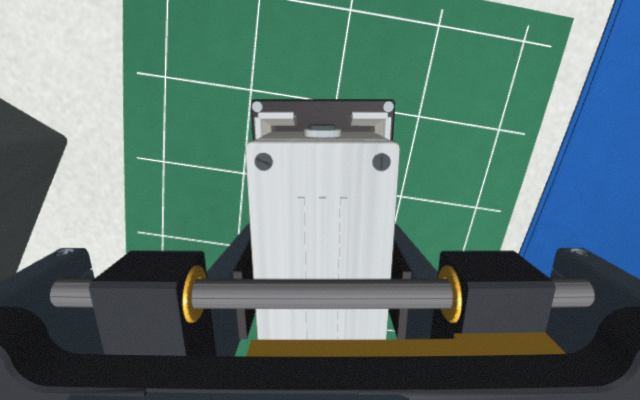

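View pics/s5.png

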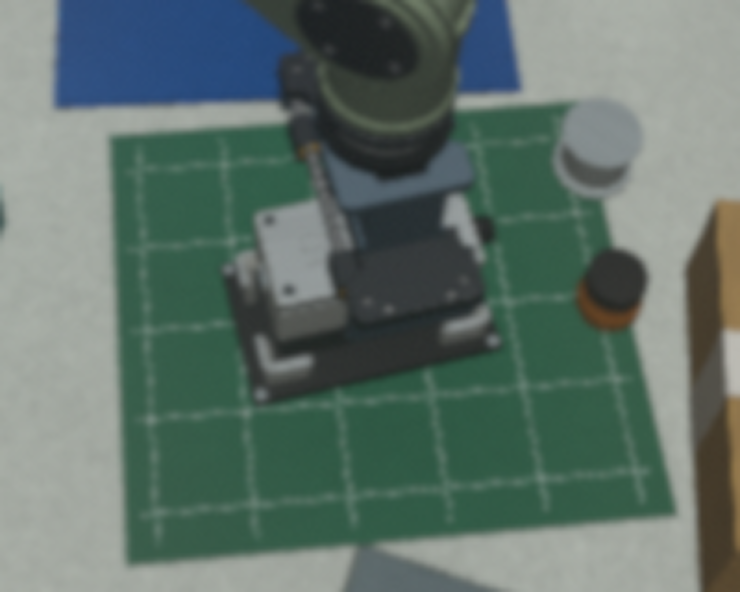

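```bash
python3 - <<'E'
from h import *
c=dict(np.load('/tmp/w5.npz')); ax=np.array([np.cos(np.deg2rad(8.55)),np.sin(np.deg2rad(8.55))]); s=np.array([.5506,-.308])
im=c['pixels']; cv2.imwrite('pics/w5c.png',cv2.resize(im[90:180,235:410],None,fx=4.5,fy=4.5,interpolation=cv2.INTER_CUBIC))
P=cloud(c)
for u,v,z in [(322,100,.008),(322,143,.1105),(257,107,.010),(388,107,.010),(263,161,.1105),(381,161,.1105)]:
    w=px2w(c,u,v,z); print(u,v,w.round(4),'along',((w[:2]-s)@ax).round(4),'across',((w[:2]-s)@[-ax[1],ax[0]]).round(4),'depth',P[v+3,u].round(4))
E
```

```text
322 100 [ 0.4704 -0.3212  0.008 ] along -0.0813 across -0.0011 depth [ 0.4724 -0.3209  0.0072]
322 143 [ 0.4877 -0.3186  0.1105] along -0.0637 across -0.0011 depth [ 0.4892 -0.3184  0.108 ]
257 107 [ 0.4815 -0.3644  0.01  ] along -0.0767 across -0.0455 depth [ 0.4835 -0.3644  0.0087]
388 107 [ 0.4682 -0.276   0.01  ] along -0.0767 across 0.0439 depth [ 0.4701 -0.2753  0.0086]
263 161 [ 0.4983 -0.3409  0.1105] along -0.0566 across -0.0248 depth [ 0.5    -0.3411  0.1082]
381 161 [ 0.4913 -0.2941  0.1105] along -0.0566 across 0.0225 depth [ 0.4926 -0.2937  0.1096]
```

View pics/w5c.png

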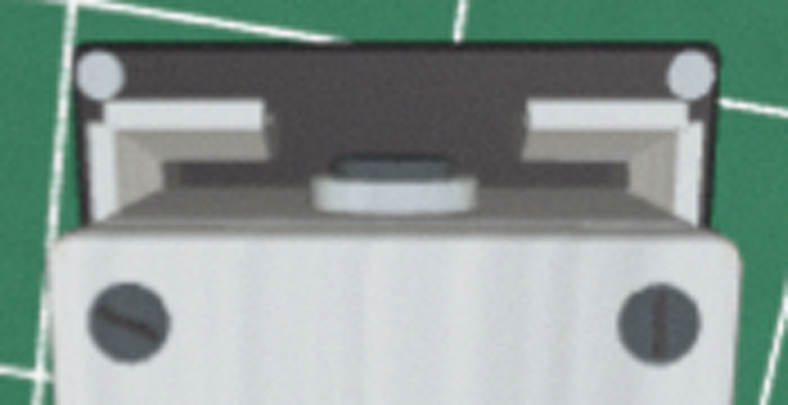

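The wrist view puts C within about 0.5 mm of the nest, both lengthwise (ends 17.6 mm apart against 18 expected) and crosswise. I'll lower it slowly.

>>> apply_moves:
  travel:
    - [0,0,0.01]
    - [0,0,0.02]
    - [0,0,0.03]
    - [0,0,0.04]
    - [0,0,0.05]
    - [0,0,0.058]
    - [0,0,0.064]
    - [0,0,0.07]
    - [0,0,0.075]
    - [0,0,0.08]
    - [0,0,0.083]
    - [0,0,0.086]
    - [0,0,0.086]
  dr:
    - [0,0,0]
    - [0,0,0]
    - [0,0,0]
    - [0,0,0]
    - [0,0,0]
    - [0,0,0]
    - [0,0,0]
    - [0,0,0]
    - [0,0,0]
    - [0,0,0]
    - [0,0,0]
    - [0,0,0]
    - [0,0,0]
  gripper: [1,1,1,1,1,1,1,1,1,1,1,1,1]

```text
time_s: 33.15
position: [0.5507, -0.308, 0.0256]
orientation: [[-0.989, -0.149, -0.0], [-0.149, 0.989, 0.0], [0.0, 0.0, -1.0]]
ft_force: [0.3, 0.5, -6.1]
grip_width: 0.0644
```

```bash
python3 mv.py .5506 -.308 .023 8.5; python3 avg.py
```

```text
t 33.15 q [-0.53  0.57  1.67  0.    0.9  -2.25] pos [ 0.5507 -0.308   0.0256] yaw 8.56 tilt [-2.00e-02  2.00e-02 -5.73e+01]
travel [0.0002 0.0001 0.0053] dr [ 0.0002 -0.0002  0.0007]
ft [ 0.35  0.5  -6.1 ] [ 0.105 -0.079 -0.   ] R.T tq [-0.092 -0.093  0.   ] w 0.0643825721733872
33.45 [-0.05  -0.058 -0.018 -0.066 -0.088  4.573] [0.023 0.019 0.04  0.259 0.4   0.771] My [-0.093 -0.054 -0.074 -0.058 -0.053 -0.036 -0.036]
```

It is already inside the guides with no side load, so I'll lower the last 2–3 mm.

>>> apply_moves:
  travel:
    - [0,0,0.002]
    - [0,0,0.004]
    - [0,0,0.005]
    - [0,0,0.006]
    - [0,0,0.006]
    - [0,0,0.006]
    - [0,0,0.006]
  dr:
    - [0,0,0]
    - [0,0,0]
    - [0,0,0]
    - [0,0,0]
    - [0,0,0]
    - [0,0,0]
    - [0,0,0]
  gripper: [1,1,1,1,1,1,1]

```text
time_s: 34.08
position: [0.551, -0.3082, 0.0249]
orientation: [[-0.989, -0.149, 0.001], [-0.149, 0.989, -0.0], [-0.001, -0.001, -1.0]]
ft_force: [-3.1, 1.0, 7.3]
grip_width: 0.0635
```

```bash
python3 mv.py .5506 -.308 .023 8.5; python3 avg.py
```

```text
t 34.0833 q [-0.53  0.57  1.67  0.    0.9  -2.25] pos [ 0.551  -0.3082  0.0249] yaw 8.56 tilt [ 7.00e-02 -2.00e-02 -5.73e+01]
travel [0.0008 0.0006 0.0038] dr [-0.0004  0.0007  0.0007]
ft [-3.09  0.99  7.35] [0.599 0.421 0.087] R.T tq [-0.655  0.328 -0.086] w 0.06352806849131608
34.3833 [-0.625  0.336 -0.085  2.784  1.713 -6.636] [0.026 0.021 0.022 0.539 0.5   0.432] My [0.328 0.32  0.306 0.346 0.372 0.327 0.357]
```

It touched at TCP z 0.0249 m, against 0.0247 expected when seated, with about 11 N. I'll release and retreat.

>>> apply_moves:
  travel:
    - [0,0,-0.002]
    - [0,0,-0.002]
    - [0,0,-0.002]
    - [0,0,-0.002]
    - [0,0,-0.002]
    - [0,0,-0.02]
    - [0,0,-0.05]
    - [0,0,-0.1]
    - [0,0,-0.16]
    - [0,0,-0.22]
    - [0,0,-0.26]
    - [0,0,-0.28]
    - [0,0,-0.28]
    - [0,0,-0.28]
  dr:
    - [0,0,0]
    - [0,0,0]
    - [0,0,0]
    - [0,0,0]
    - [0,0,0]
    - [0,0,0]
    - [0,0,0]
    - [0,0,0]
    - [0,0,0]
    - [0,0,0]
    - [0,0,0]
    - [0,0,0]
    - [0,0,0]
    - [0,0,0]
  gripper: [1,-1,-1,-1,-1,-1,-1,-1,-1,-1,-1,-1,-1,-1]

```text
time_s: 35.6
position: [0.5506, -0.3079, 0.1627]
orientation: [[-0.989, -0.149, -0.0], [-0.149, 0.989, 0.0], [0.0, 0.0, -1.0]]
ft_force: [-0.2, -0.2, 0.3]
grip_width: 0.091
```

>>> apply_moves:
  travel:
    - [0.04,0.05,0]
    - [0.1,0.12,0]
    - [0.16,0.19,0]
    - [0.22,0.26,0]
    - [0.28,0.33,0]
    - [0.3,0.4,0]
    - [0.3,0.44,0]
    - [0.3,0.44,0]
    - [0.3,0.44,0]
  dr:
    - [0,0,0]
    - [0,0,0]
    - [0,0,0]
    - [0,0,0]
    - [0,0,0]
    - [0,0,0]
    - [0,0,0]
    - [0,0,0]
    - [0,0,0]
  gripper: [-1,-1,-1,-1,-1,-1,-1,-1,-1]

```text
time_s: 36.35
position: [0.3682, -0.1116, 0.1617]
orientation: [[-0.988, -0.151, -0.002], [-0.151, 0.989, 0.001], [0.002, 0.001, -1.0]]
ft_force: [-0.3, 0.1, 0.2]
grip_width: 0.0914
```

```bash
python3 - <<'E'
from h import *
for n,sp in [('top',[(197,200),(264,217),(446,206)]),('side',[(316,124),(308,162),(338,290)])]:
    c=cam(n); np.savez('/tmp/f%s.npz'%n,**c); P=cloud(c)
    im=c['pixels'][120:300,150:520] if n=='top' else c['pixels'][90:370,240:420]
    cv2.imwrite('pics/f%s.png'%n,cv2.resize(im,None,fx=2.1,fy=2.1))
    m=((P[...,2]>0.05)&(P[...,2]<0.075)).astype(np.uint8)
    k,l,st,ce=cv2.connectedComponentsWithStats(m)
    for s in sp:
        i=l[s[1],s[0]]; Q=P[l==i]
        print(s,i,len(Q),P[s[1],s[0]].round(4)); 
        if i:
            r=cv2.minAreaRect((Q[:,:2]*1000).astype(np.float32)); T=Q[Q[:,2]>np.median(Q[:,2])-.004]
            A=np.linalg.lstsq(np.c_[T[:,:2],np.ones(len(T))],T[:,2],rcond=None)[0]; print(r,np.median(Q[:,2]),'slope',A[:2].round(3))
print(ctrl.read_state()['time_s'])
E
```

```text
(197, 200) 22 1499 [0.5529 0.2896 0.06  ]
((553.640625, 294.7674865722656), (65.64225006103516, 130.14614868164062), 70.46971130371094) 0.05911191725881115 slope [0.002 0.004]
(264, 217) 24 1520 [0.5131 0.1314 0.0585]
((514.9379272460938, 132.09320068359375), (64.2137451171875, 130.02186584472656), 77.74372863769531) 0.05910329749756259 slope [0.002 0.003]
(446, 206) 23 1543 [ 0.5386 -0.2905  0.0641]
((551.690673828125, -308.76214599609375), (130.43125915527344, 64.5449447631836), 8.819657325744629) 0.0639863159278195 slope [ 0.002 -0.007]
(316, 124) 11 644 [0.5549 0.2696 0.0613]
((552.646484375, 293.59967041015625), (71.1994400024414, 130.30967712402344), 70.8896484375) 0.06103999992881121 slope [0.003 0.004]
(308, 162) 14 785 [0.5161 0.1114 0.0613]
((513.6753540039062, 131.36561584472656), (68.69325256347656, 130.2745819091797), 78.9914779663086) 0.06091059926366168 slope [0.002 0.005]
(338, 290) 42 1510 [ 0.5515 -0.3015  0.0621]
((552.1201782226562, -309.65521240234375), (134.24888610839844, 65.42884063720703), 7.6962103843688965) 0.0658134583241835 slope [-0.002  0.007]
36.45
```

View pics/ftop.png

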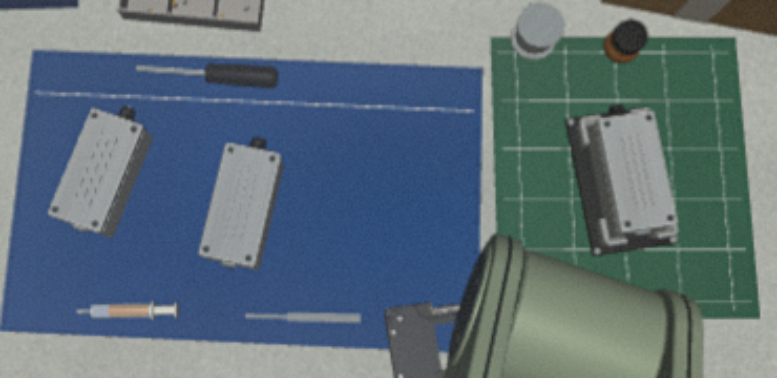

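View pics/fside.png

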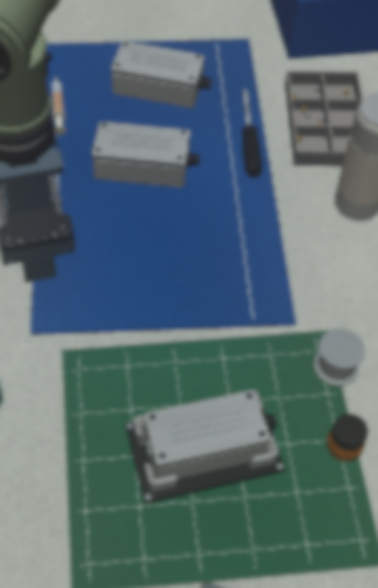

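C sits in the nest with its lid at 0.064 m (exactly home), level, centred to about 1 mm and in line. A and B stand on the mat and the bystanders look untouched, so I'll hand in.

```bash
python3 -c "
from h import *
print(ctrl.hand_in())"
```

```text
the job is handed in; nothing more can be done
None
```

The loose choke is in unit C (the right-hand box on the mat). It now sits in the opening nest, and the job was handed in at about 36 s. The hand-in reports no verdict.

**Finding the loose unit:** I lifted each box and rocked it ±17° end for end, then compared the wrist moment held level after each direction. A sliding choke should shift it by about +0.11 N·m.

| Unit | Measured shift (N·m) | Result |
|---|---|---|
| A | −0.03 | sound |
| B | −0.06 | sound |
| C | +0.10 | loose |

The first readings after the second rock of C gave only +0.05, because the arm had not settled. A longer reading settled it at +0.10. The knock itself was never seen directly, only inferred from the moment shift.

**Last checks:**
- **C in the nest:** its lid is at 64 mm, as it should be when fully home. It is level, within about 1 mm of the nest's middle by the top camera and about 2 mm by the side camera. It is in line within about 1°.
- **A and B:** both stand flat on the mat within about 1 mm of where they started.
- **Bystanders:** those visible in the final pictures look unmoved. I judged this by eye and did not measure them again.
- **Robot:** the arm is clear of everything, with the gripper open.

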